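# Rebuild the stacking jar tower

## Robot

A 6-joint arm with a two-finger parallel gripper is mounted at the origin on a cart in front of the work surface, level with it; the furniture and walls round the work are solid. World frame = base frame: x ahead of the robot, y to its left, z up, the work surface at z = 0. Lengths are in m, angles in degrees, forces in N, time in s.
With the tool pointing down it reaches from about 0.35 to 0.875 m from the base axis. Payload 4.2 kg.
Tool frame: the origin (TCP) lies between the finger pads; the fingertips stand 14 mm ahead of it and the grasp point (between the pads) lies 5 mm behind it; z points along the fingers, y is the line along which they close (so a half turn about z gives the same grasp; the last joint's range is limited). The gripper opens to 87 mm and grips with 3 to 60 N. Pads are 19 mm wide; open, the fingers measure 117 mm over their backs; the gripper's body (75 mm by 190 mm) begins 51 mm behind the grasp point.
Start: joints at [81.681, 22.042, 0.453, 0, -68.411, -14.817], TCP at [0.246, 0.575, 0.237] pointing down, gripper open.
Joint ranges: [-179.83, 179.83], [-69.29, 118.12], [-61.27, 80.66], [-181.25, 117.63], [-171.15, -9.14], [-177.46, 177.46]. Speed limits (degrees/s): [159.86, 159.86, 180, 180, 180, 180].

## Interface

Orientations are given as a 3x3 rotation matrix whose columns are the frame's x, y, z axes.
In Python, from station import * gives the robot as it stands. The module is installed in compiled form; this text tells all that it offers.
- The arm moves only by the tool play_rows, never from a script. Its argument "steps" is a list of rows, each an object of numbers: "ax", "ay", "az": the turn, a rotation vector about the tool's x, y, z in degrees; "dx", "dy", "dz": the shift along the tool's x, y, z in mm; "claw": the finger opening in mm, from 0 to 87. A call has 1 to 20 rows; each row shifts and turns the commanded pose from where the row before left it, along the tool's axes as they then stand; what a row does not reach is not made up. A row lasts 1/10 s, in which the tool goes at most 50 mm and 8.59 degrees, less where a joint would pass 70% of its speed; a pose out of reach is approached as far as the arm can. A call with a gripper value outside its range is refused whole. The fingers move at their own pace and stop on an object; the grip force is fixed at half the most. Time passes only in rows, so rows that do not move let the fingers close. It gives the time, the measured TCP pose, the force, the opening and the grip force at its end, in the units of the state.
- sense(): the state, without advancing time (a new reading comes with each control period).
- capture(name): name is "scene" or "top" or "wrist"; returns a dict with "frame" (480x640x3 uint8, blue, green, red), "range_z" (480x640 float32, m along the optical axis (not along the pixel's ray), 0 where there is no reading), "fx", "fy", "cx", "cy" (pixels), "k1" (the pictures are not rectified: a ray, as slopes to the right and down, at radius r is drawn at 1 + k1 r^2 times it, then the intrinsics apply), "xyz" and "rotation" of the camera in the world. Camera axes: x right, y down, z forward; pixel columns grow to the right and rows downward; lengths in m; the calibration is good to about 2 mm. A picture is of the moment at which its call begins.
- finish_job(): hands the job in; it is judged then, once.
The state is a dict: "time_s": time; "joints": joint angles; "joint_velocities": joint speeds; "effort": joint torques, N m; "tcp_pos": TCP position; "ee_rot": TCP orientation; "wrist_force": force on the tool from outside, world axes, zero at the start; "moment": the same for the moment, N m; "gripper_width": opening from 0.0 (shut) to 1.0 (fully open); "gripper_force": force on a finger pad.
Only numpy, scipy, OpenCV 4.12 (cv2) and the standard library are available. Lean on these libraries where they do the work, as an engineer would, in place of code of your own. Each camera call takes 0.05 s, during which the arm holds its last target. There are 200 camera calls.

## Task

Put the set of white stacking jars back together as one tower: leave the largest jar where it stands and, working upwards in order of size, seat each next smaller jar with its rounded foot in the mouth of the one below, then close the smallest with the wooden lid. Set each piece down gently, never dropping it, so that it sits level and fully home and let go of it before fetching the next; leave everything else on the worktop where it is.

Things in the scene. Friction and masses are not known exactly. Their poses are not given: they have to be found in the camera images.
- jar_large: White glazed round jar, open at the top, one of a set of four of different sizes. The largest: outside diameter 76 mm, 45 mm high, mouth 60 mm wide, no foot, flat underside; the base of the tower. Origin: centre of the underside; z up the jar's axis. About 450 g.
- jar_middle: White open round jar, the second largest of the four. Outside diameter 66 mm, 56 mm high, mouth 50 mm. Straight body from a shoulder 14 mm up; below it a convex foot tapers from 56 to 42 mm diameter at the flat underside. Origin: centre of the underside; z up. Seated: foot in the mouth of the largest jar, shoulder on its rim, origin 31 mm above its origin. 220 g.
- jar_small: White open round jar, the third in size of the four. Outside diameter 56 mm, 52 mm high, mouth 40 mm. Straight body from a shoulder 14 mm up; below it a convex foot tapers from 46 to 32 mm diameter at the flat underside. Origin: centre of the underside; z up. Seated: foot in the mouth of the second jar, shoulder on its rim, origin 42 mm above its origin. 160 g.
- jar_tiny: White open round jar, the smallest of the four. Outside diameter 46 mm, 48 mm high, mouth 30 mm. Straight body from a shoulder 14 mm up; below it a convex foot tapers from 36 to 24 mm diameter at the flat underside. Origin: centre of the underside; z up. Seated: foot in the mouth of the third jar, shoulder on its rim, origin 38 mm above its origin. 110 g.
- lid: Brown wooden lid, right way up on its plug: disc of 46 mm diameter 12 to 20 mm above the underside, upright round knob of 20 mm diameter on it (20 to 44 mm above the underside), below it a convex plug tapering from 26 to 18 mm. Origin: centre of the plug's underside; z up. Seated on the smallest jar its origin is 36 mm above that jar's. About 50 g.
- clay_pot: Bystander: small terracotta plant pot, 64 mm diameter, 56 mm high. Origin: centre of the underside.
- yoghurt_pot: Bystander: printed yoghurt pot with a foil top, 72 mm diameter, 71 mm high. Origin: centre of the underside.
- spice_jar: Bystander: small spice jar with a red cap, 47 mm diameter, 97 mm high. Origin: centre of the underside.
- nut_jar: Bystander: glass jar of nuts with a yellow lid, 67 mm diameter, 90 mm high. Origin: centre of the underside.

How it is judged (in metres and radians):
On the way, in this order (a step that is already met when the one before it is completed fails the run):
1. the second jar sits in the mouth of the largest jar, level and let go (horizontal distance between jar_middle and jar_large below 0.006 m and z of jar_middle in the frame of jar_large between 0.027 and 0.035 m and angle between jar_middle's own z axis and vertical below 0.08 rad and contact force between the fingers and jar_middle below 0.2 N), for 0.2 s.
2. the third jar sits in the mouth of the second jar, level and let go (horizontal distance between jar_small and jar_middle below 0.006 m and z of jar_small in the frame of jar_middle between 0.038 and 0.046 m and angle between jar_small's own z axis and vertical below 0.08 rad and contact force between the fingers and jar_small below 0.2 N), for 0.2 s.
3. the smallest jar sits in the mouth of the third jar, level and let go (horizontal distance between jar_tiny and jar_small below 0.006 m and z of jar_tiny in the frame of jar_small between 0.034 and 0.042 m and angle between jar_tiny's own z axis and vertical below 0.08 rad and contact force between the fingers and jar_tiny below 0.2 N), for 0.2 s.
4. the lid sits in the mouth of the smallest jar, level and let go (horizontal distance between lid and jar_tiny below 0.006 m and z of lid in the frame of jar_tiny between 0.032 and 0.04 m and angle between lid's own z axis and vertical below 0.08 rad and contact force between the fingers and lid below 0.2 N), for 0.2 s.
At the end, for the whole second after the job is handed in: Tower from the bottom: largest, second, third, smallest jar, lid; each centred within 6 mm on the one below, at seated height within 4 mm, upright within 0.08 rad, released, at rest. Largest jar moved under 40 mm, the bystanders under 30 mm (all of step 1 and all of step 2 and all of step 3 and all of step 4 and angle between jar_large's own z axis and vertical below 0.08 rad and linear speed of each of jar_large, jar_middle, jar_small, jar_tiny, lid below 0.02 m/s and distance of jar_large from where it was at the start of the episode below 0.04 m and distance of each of clay_pot, yoghurt_pot, spice_jar, nut_jar from where it was at the start of the episode below 0.03 m); the robot touches nothing.
It fails at once if a jar or the lid falls or is dropped (faster than 0.6 m/s while not held) ((linear speed of jar_middle above 0.6 m/s and contact force between the fingers and jar_middle below 0.05 N) or (linear speed of jar_small above 0.6 m/s and contact force between the fingers and jar_small below 0.05 N) or (linear speed of jar_tiny above 0.6 m/s and contact force between the fingers and jar_tiny below 0.05 N) or (linear speed of lid above 0.6 m/s and contact force between the fingers and lid below 0.05 N)).
It fails at once if the largest jar is shoved about (more than 40 mm) (distance of jar_large from where it was at the start of the episode above 0.04 m).
It fails at once if a bystander is disturbed (more than 30 mm) (distance of any of clay_pot, yoghurt_pot, spice_jar, nut_jar from where it was at the start of the episode above 0.03 m).
It also fails if it takes over 128 s, if anything falls off the work surface, if the arm or the gripper's body presses on something with over 40 N, if the wrist force passes 120 N, or if a joint passes its speed limit or range.

## Working session

There is one attempt and no reset: what is moved stays moved. The work goes in short steps, Python scripts to look and compute and a tool call to move; the robot and the scene stay as the last step left them, time stands still between calls to the robot, and variables do not carry over. Pictures are saved under pics/ and viewed, at most 14 in all, crops included, and the job is handed in when it is done.

Besides the shell and the picture viewer there is one more tool, called after ">>>" as name(argument=value, ...), one argument or row to a line, values as JSON. play_rows: Moves the arm, as the interface text tells. Its arguments: {"type":"object","properties":{"steps":{"type":"array"}},"required":["steps"]}

```bash
mkdir -p pics; cat > h.py <<'E'
from station import *
import numpy as np, cv2
def cloud(c):
    h,w=c["range_z"].shape
    v,u=np.mgrid[0:h,0:w]
    xd=(u-c["cx"])/c["fx"]; yd=(v-c["cy"])/c["fy"]
    x,y=xd.copy(),yd.copy()
    for _ in range(8):
        s=1+c["k1"]*(x*x+y*y); x=xd/s; y=yd/s
    z=c["range_z"]; P=np.stack([x*z,y*z,z],-1)
    W=P@np.array(c["rotation"]).T+np.array(c["xyz"])
    W[z<=0]=np.nan
    return W
E
python3 - <<'E'
from h import *
for n in("top","scene"):
    c=capture(n); cv2.imwrite(f"pics/{n}0.png",c["frame"]); np.save(n+"0.npy",cloud(c))
    print(n,c["xyz"],np.round(c["rotation"],3).tolist(),c["fx"],c["k1"])
s=sense();print(s)
E
```

```text
top [0.33730517 0.10363502 1.09691365] [[-0.026, -0.989, 0.145], [-1.0, 0.023, -0.021], [0.018, -0.145, -0.989]] 471.4494219752987 -0.050927545639338996
scene [-0.54915488 -0.62246614  0.83583474] [[0.559, -0.452, 0.695], [-0.829, -0.296, 0.475], [-0.009, -0.841, -0.54]] 549.8429542268311 -0.09942103784884183
{'time_s': 0.1, 'joints': array([ 8.16800887e+01,  2.20853498e+01,  3.87618547e-01, -2.52512360e-02,
       -6.84131644e+01, -1.48164960e+01]), 'joint_velocities': array([-0.11916394, -0.11198357,  0.17099988,  0.08101811, -0.02772563,
        0.00712623]), 'effort': array([-2.09180230e-04, -3.91691101e+01,  1.87934875e+01,  4.23188791e+00,
        1.34484668e-02, -7.39742791e-05]), 'tcp_pos': array([0.24535755, 0.57425795, 0.23557982]), 'ee_rot': array([[ 9.19508166e-01, -3.93070303e-01, -6.85554142e-04],
       [-3.93070888e-01, -9.19506299e-01, -1.85579262e-03],
       [ 9.90856171e-05,  1.97588785e-03, -9.99998043e-01]]), 'wrist_force': array([-0.05793429,  0.34932169, -0.89663397]), 'moment': array([-0.02431575,  0.03562975, -0.02926062]), 'gripper_force': 0.0, 'gripper_width': 1.0005101105292145}
```

View pics/top0.png

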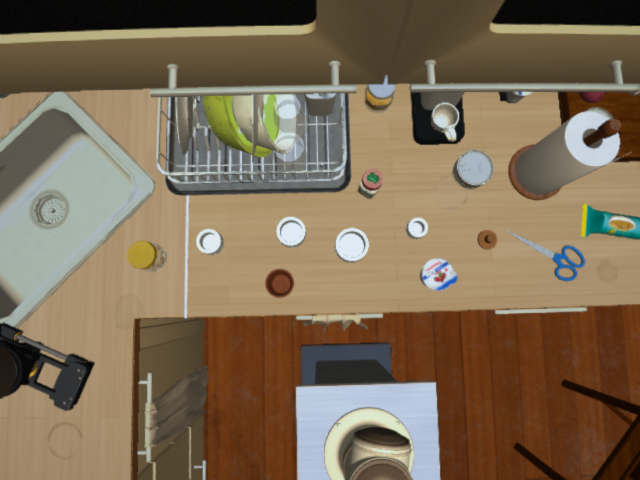

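View pics/scene0.png

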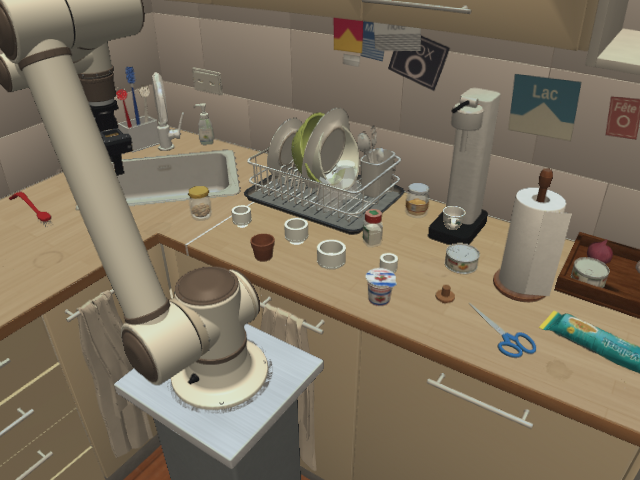

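Top view: large jar (352,245), second (291,232), third (209,241), smallest (417,228), lid (487,239). The bystanders are the clay pot (280,283), yoghurt pot (438,274), spice jar (371,182) and nut jar (142,255).

```bash
cat >> h.py <<'E'
def circ(P):
    A=np.c_[2*P[:,:2],np.ones(len(P))]; s=np.linalg.lstsq(A,(P[:,:2]**2).sum(1),rcond=None)[0]
    return s[0],s[1],np.sqrt(s[2]+s[0]**2+s[1]**2)
def rim(W,u,v,r,h,R,tol=.004):
    """fit of the rim disc at height h, outer radius R; min enclosing circle & mean"""
    Q=W[v-r:v+r,u-r:u+r].reshape(-1,3); Q=Q[np.isfinite(Q[:,0])]
    Q=Q[abs(Q[:,2]-h)<tol]
    if len(Q)<5: return len(Q),None
    c,rr=cv2.minEnclosingCircle(Q[:,:2].astype(np.float32))
    return len(Q),np.round(c,4),round(rr,4),np.round(circ(Q),4),np.round(np.median(Q[:,2]),4)
E
python3 - <<'E'
from h import *
W=np.load("top0.npy")
for n,u,v,r,h in[("L",352,245,22,.045),("M",291,232,20,.056),("S",209,241,18,.052),("T",417,228,16,.048),("lid",487,239,14,.016),("knob",487,239,14,.044),("clay",280,283,20,.056),("yog",438,274,22,.071),("spice",371,182,16,.097),("nut",142,255,22,.09)]:
    print(n,rim(W,u,v,r,h,0,.005))
print("table",np.nanmedian(W[250:270,380:400,2]))
E
python3 - <<'E'
import cv2
a=cv2.imread("pics/top0.png")[160:310,120:520]
cv2.imwrite("pics/c1.png",cv2.resize(a,(800,300),interpolation=2))
E
```

```text
L (329, array([0.4651, 0.0248]), 0.0379, array([0.4649, 0.0246, 0.0339]), np.float64(0.0443))
M (292, array([0.4965, 0.1611]), 0.033, array([0.4966, 0.161 , 0.029 ]), np.float64(0.0553))
S (247, array([0.4789, 0.3465]), 0.028, array([0.4789, 0.3463, 0.0241]), np.float64(0.0511))
T (192, array([ 0.5   , -0.1265]), 0.0234, array([ 0.4995, -0.1262,  0.0193]), np.float64(0.0474))
lid (171, array([ 0.4721, -0.2952]), 0.0232, array([ 0.472 , -0.295 ,  0.0183]), np.float64(0.0191))
knob (64, array([ 0.4708, -0.2948]), 0.0103, array([ 0.4715, -0.2943,  0.0073]), np.float64(0.0435))
clay (180, array([0.3821, 0.1879]), 0.0322, array([0.3816, 0.1878, 0.0297]), np.float64(0.0546))
yog (805, array([ 0.3899, -0.1631]), 0.0383, array([ 0.3905, -0.1615,  0.0253]), np.float64(0.0698))
spice (324, array([ 0.6025, -0.0221]), 0.0227, array([ 0.6024, -0.022 ,  0.016 ]), np.float64(0.0971))
nut (604, array([0.4482, 0.4816]), 0.0307, array([0.4485, 0.4812, 0.0213]), np.float64(0.0897))
table -0.0004174309486295602
```

View pics/c1.png

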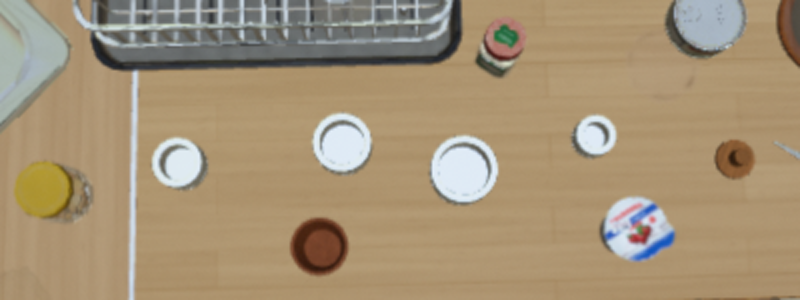

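>>> play_rows(
  steps=[
    {"az":-7.7},
    {"az":-7.7},
    {"az":-7.7},
    {"dx":10,"dy":17},
    {"dx":20,"dy":33},
    {"dx":20,"dy":33},
    {"dx":20,"dy":33},
    {"dx":20,"dy":33},
    {"dx":20,"dy":33},
    {"dx":20,"dy":33},
    {"dx":20,"dy":33},
    {"dx":20,"dy":33},
    {"dx":20,"dy":33},
    {"dx":20,"dy":33},
    {"dx":20,"dy":33},
    {"dx":20,"dy":33},
    {"dx":1},
    {"az":0},
    {"az":0},
  ],
)

```text
invalid input at $.steps[0]: expected keys ax, ay, az, dx, dy, dz, claw
```

>>> play_rows(
  steps=[
    {"ax":0,"ay":0,"az":-7.7,"dx":0,"dy":0,"dz":0,"claw":87},
    {"ax":0,"ay":0,"az":-7.7,"dx":0,"dy":0,"dz":0,"claw":87},
    {"ax":0,"ay":0,"az":-7.7,"dx":0,"dy":0,"dz":0,"claw":87},
    {"ax":0,"ay":0,"az":0,"dx":20,"dy":33,"dz":0,"claw":87},
    {"ax":0,"ay":0,"az":0,"dx":21,"dy":35,"dz":0,"claw":87},
    {"ax":0,"ay":0,"az":0,"dx":21,"dy":35,"dz":0,"claw":87},
    {"ax":0,"ay":0,"az":0,"dx":21,"dy":35,"dz":0,"claw":87},
    {"ax":0,"ay":0,"az":0,"dx":21,"dy":35,"dz":0,"claw":87},
    {"ax":0,"ay":0,"az":0,"dx":21,"dy":35,"dz":0,"claw":87},
    {"ax":0,"ay":0,"az":0,"dx":21,"dy":35,"dz":0,"claw":87},
    {"ax":0,"ay":0,"az":0,"dx":21,"dy":35,"dz":0,"claw":87},
    {"ax":0,"ay":0,"az":0,"dx":21,"dy":35,"dz":0,"claw":87},
    {"ax":0,"ay":0,"az":0,"dx":21,"dy":35,"dz":0,"claw":87},
    {"ax":0,"ay":0,"az":0,"dx":21,"dy":35,"dz":0,"claw":87},
    {"ax":0,"ay":0,"az":0,"dx":21,"dy":30,"dz":0,"claw":87},
    {"ax":0,"ay":0,"az":0,"dx":0,"dy":0,"dz":0,"claw":87},
    {"ax":0,"ay":0,"az":0,"dx":0,"dy":0,"dz":0,"claw":87},
  ],
)

```text
time_s: 1.8
tcp_pos: [0.4963, 0.1608, 0.236]
ee_rot: [[1.0, -0.003, -0.001], [-0.003, -1.0, -0.0], [-0.001, 0.0, -1.0]]
wrist_force: [0.3, -0.2, 0.5]
gripper_width: 1.0
gripper_force: 0.0
```

>>> play_rows(
  steps=[
    {"ax":0,"ay":0,"az":0,"dx":0,"dy":0,"dz":35,"claw":87},
    {"ax":0,"ay":0,"az":0,"dx":0,"dy":0,"dz":40,"claw":87},
    {"ax":0,"ay":0,"az":0,"dx":0,"dy":0,"dz":40,"claw":87},
    {"ax":0,"ay":0,"az":0,"dx":0,"dy":0,"dz":40,"claw":87},
    {"ax":0,"ay":0,"az":0,"dx":0,"dy":0,"dz":30,"claw":87},
    {"ax":0,"ay":0,"az":0,"dx":0,"dy":0,"dz":16,"claw":87},
    {"ax":0,"ay":0,"az":0,"dx":0,"dy":0,"dz":0,"claw":87},
    {"ax":0,"ay":0,"az":0,"dx":0,"dy":0,"dz":0,"claw":70},
    {"ax":0,"ay":0,"az":0,"dx":0,"dy":0,"dz":0,"claw":68},
    {"ax":0,"ay":0,"az":0,"dx":0,"dy":0,"dz":0,"claw":60},
    {"ax":0,"ay":0,"az":0,"dx":0,"dy":0,"dz":0,"claw":50},
    {"ax":0,"ay":0,"az":0,"dx":0,"dy":0,"dz":0,"claw":50},
    {"ax":0,"ay":0,"az":0,"dx":0,"dy":0,"dz":0,"claw":50},
    {"ax":0,"ay":0,"az":0,"dx":0,"dy":0,"dz":0,"claw":50},
  ],
)

```text
time_s: 3.2
tcp_pos: [0.4968, 0.162, 0.0367]
ee_rot: [[1.0, -0.0, 0.002], [-0.0, -1.0, 0.001], [0.002, -0.001, -1.0]]
wrist_force: [-2.5, 0.4, 5.7]
gripper_width: 0.737
gripper_force: 30.0
```

>>> play_rows(
  steps=[
    {"ax":0,"ay":0,"az":0,"dx":0,"dy":0,"dz":-5,"claw":50},
    {"ax":0,"ay":0,"az":0,"dx":0,"dy":0,"dz":-20,"claw":50},
    {"ax":0,"ay":0,"az":0,"dx":0,"dy":0,"dz":-30,"claw":50},
    {"ax":0,"ay":0,"az":0,"dx":0,"dy":0,"dz":-30,"claw":50},
    {"ax":0,"ay":0,"az":0,"dx":-8,"dy":20,"dz":-15,"claw":50},
    {"ax":0,"ay":0,"az":0,"dx":-8,"dy":35,"dz":0,"claw":50},
    {"ax":0,"ay":0,"az":0,"dx":-8,"dy":35,"dz":0,"claw":50},
    {"ax":0,"ay":0,"az":0,"dx":-7.5,"dy":30,"dz":0,"claw":50},
    {"ax":0,"ay":0,"az":0,"dx":0,"dy":16,"dz":0,"claw":50},
    {"ax":0,"ay":0,"az":0,"dx":0,"dy":0,"dz":0,"claw":50},
    {"ax":0,"ay":0,"az":0,"dx":0,"dy":0,"dz":0,"claw":50},
    {"ax":0,"ay":0,"az":0,"dx":0,"dy":0,"dz":0,"claw":50},
  ],
)

```text
time_s: 4.4
tcp_pos: [0.4649, 0.0261, 0.1355]
ee_rot: [[1.0, -0.0, 0.0], [-0.0, -1.0, 0.0], [0.0, -0.0, -1.0]]
wrist_force: [-0.4, -0.6, -1.0]
gripper_width: 0.736
gripper_force: 30.0
```

```bash
python3 - <<'E'
from h import *
a=capture("wrist"); b=capture("scene")
cv2.imwrite("pics/w1.png",np.hstack([cv2.resize(a["frame"],(400,300)),cv2.resize(b["frame"][150:350,200:467],(400,300))]))
print(sense()["tcp_pos"],sense()["wrist_force"],a["xyz"])
E
```

```text
[0.46486547 0.02630339 0.1354581 ] [-1.23864843 -0.18993375 -2.54800993] [0.53146451 0.02603591 0.28299505]
```

View pics/w1.png

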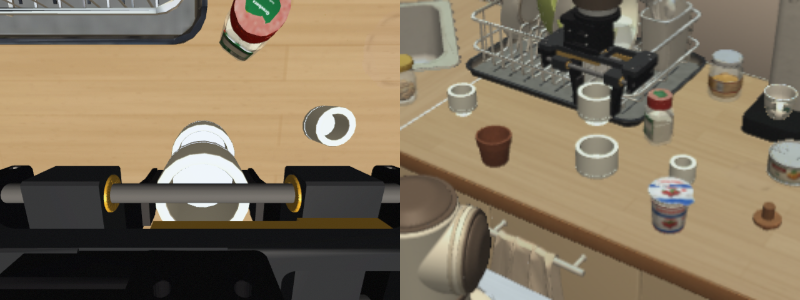

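Wrist view (left) and scene crop (right): the second jar hangs upright between the fingers, straight over the large jar (597,155 in the crop). I'm lowering it now.

>>> play_rows(
  steps=[
    {"ax":0,"ay":0,"az":0,"dx":0.4,"dy":0.5,"dz":15,"claw":50},
    {"ax":0,"ay":0,"az":0,"dx":0,"dy":0,"dz":20,"claw":50},
    {"ax":0,"ay":0,"az":0,"dx":0,"dy":0,"dz":12,"claw":50},
    {"ax":0,"ay":0,"az":0,"dx":0,"dy":0,"dz":8,"claw":50},
    {"ax":0,"ay":0,"az":0,"dx":0,"dy":0,"dz":5,"claw":50},
    {"ax":0,"ay":0,"az":0,"dx":0,"dy":0,"dz":3,"claw":50},
    {"ax":0,"ay":0,"az":0,"dx":0,"dy":0,"dz":2,"claw":50},
    {"ax":0,"ay":0,"az":0,"dx":0,"dy":0,"dz":1,"claw":50},
    {"ax":0,"ay":0,"az":0,"dx":0,"dy":0,"dz":0,"claw":50},
    {"ax":0,"ay":0,"az":0,"dx":0,"dy":0,"dz":0,"claw":50},
  ],
)

```text
time_s: 5.5
tcp_pos: [0.4653, 0.0251, 0.0699]
ee_rot: [[1.0, -0.001, 0.001], [-0.001, -1.0, 0.0], [0.001, -0.0, -1.0]]
wrist_force: [-0.7, -0.4, -1.5]
gripper_width: 0.735
gripper_force: 30.0
```

>>> play_rows(
  steps=[
    {"ax":0,"ay":0,"az":0,"dx":0,"dy":0,"dz":0.7,"claw":50},
    {"ax":0,"ay":0,"az":0,"dx":0,"dy":0,"dz":0.7,"claw":50},
    {"ax":0,"ay":0,"az":0,"dx":0,"dy":0,"dz":0.7,"claw":50},
    {"ax":0,"ay":0,"az":0,"dx":0,"dy":0,"dz":0,"claw":50},
    {"ax":0,"ay":0,"az":0,"dx":0,"dy":0,"dz":0,"claw":50},
  ],
)

```text
time_s: 6.0
tcp_pos: [0.4651, 0.0251, 0.0677]
ee_rot: [[1.0, -0.0, 0.0], [-0.0, -1.0, -0.0], [0.0, 0.0, -1.0]]
wrist_force: [-1.0, 0.6, 1.1]
gripper_width: 0.735
gripper_force: 30.0
```

>>> play_rows(
  steps=[
    {"ax":0,"ay":0,"az":0,"dx":0,"dy":0,"dz":0.5,"claw":50},
    {"ax":0,"ay":0,"az":0,"dx":0,"dy":0,"dz":0,"claw":64},
    {"ax":0,"ay":0,"az":0,"dx":0,"dy":0,"dz":0,"claw":66},
    {"ax":0,"ay":0,"az":0,"dx":0,"dy":0,"dz":0,"claw":70},
    {"ax":0,"ay":0,"az":0,"dx":0,"dy":0,"dz":0,"claw":78},
    {"ax":0,"ay":0,"az":0,"dx":0,"dy":0,"dz":0,"claw":87},
    {"ax":0,"ay":0,"az":0,"dx":0,"dy":0,"dz":0,"claw":87},
    {"ax":0,"ay":0,"az":0,"dx":0,"dy":0,"dz":-10,"claw":87},
    {"ax":0,"ay":0,"az":0,"dx":0,"dy":0,"dz":-30,"claw":87},
    {"ax":0,"ay":0,"az":0,"dx":0,"dy":0,"dz":-35,"claw":87},
    {"ax":0,"ay":0,"az":0,"dx":2,"dy":-20,"dz":-25,"claw":87},
    {"ax":0,"ay":0,"az":0,"dx":2,"dy":-40,"dz":0,"claw":87},
    {"ax":0,"ay":0,"az":0,"dx":2,"dy":-40,"dz":0,"claw":87},
    {"ax":0,"ay":0,"az":0,"dx":2,"dy":-40,"dz":0,"claw":87},
    {"ax":0,"ay":0,"az":0,"dx":2,"dy":-40,"dz":0,"claw":87},
    {"ax":0,"ay":0,"az":0,"dx":2,"dy":-40,"dz":0,"claw":87},
    {"ax":0,"ay":0,"az":0,"dx":2,"dy":-40,"dz":0,"claw":87},
    {"ax":0,"ay":0,"az":0,"dx":0,"dy":-40,"dz":0,"claw":87},
    {"ax":0,"ay":0,"az":0,"dx":0,"dy":-21.5,"dz":0,"claw":87},
    {"ax":0,"ay":0,"az":0,"dx":0,"dy":0,"dz":0,"claw":87},
  ],
)

```text
time_s: 8.0
tcp_pos: [0.4793, 0.3494, 0.1673]
ee_rot: [[1.0, 0.003, 0.001], [0.003, -1.0, 0.001], [0.001, -0.001, -1.0]]
wrist_force: [-1.0, -0.0, 0.1]
gripper_width: 1.002
gripper_force: 0.0
```

```bash
python3 - <<'E'
from h import *
c=capture("top"); W=cloud(c); cv2.imwrite("pics/t2.png",cv2.resize(c["frame"][160:310,120:520],(800,300)))
print("M",rim(W,352,242,26,.087,0,.008)); print("L",rim(W,352,245,24,.045,0,.005)); print("S",rim(W,209,241,18,.052,0,.005)); print(sense()["tcp_pos"],sense()["ee_rot"])
E
```

```text
M (317, array([0.4652, 0.0245]), 0.033, array([0.4647, 0.0244, 0.0289]), np.float64(0.0862))
L (256, array([0.465 , 0.0249]), 0.0381, array([0.4582, 0.0293, 0.0265]), np.float64(0.0471))
S (125, array([0.4786, 0.3469]), 0.0279, array([0.4789, 0.3464, 0.0242]), np.float64(0.0515))
[0.47898814 0.34765393 0.16712801] [[ 9.99999317e-01  1.16726653e-03 -6.64103699e-05]
 [ 1.16726334e-03 -9.99999318e-01 -4.80517280e-05]
 [-6.64664138e-05  4.79741768e-05 -9.99999997e-01]]
```

View pics/t2.png

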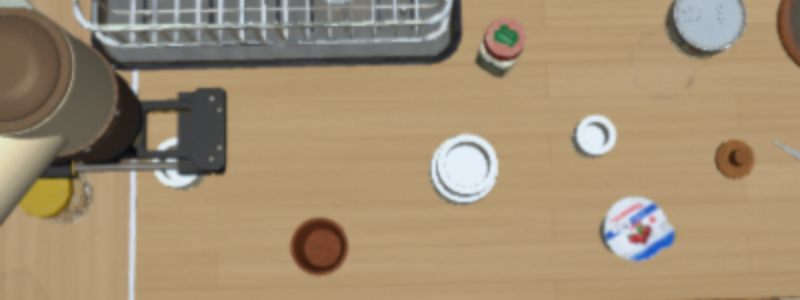

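The second jar sits concentric in the large one (465,168), with its rim at about 87 mm. The gripper is over the third jar (178,165).

>>> play_rows(
  steps=[
    {"ax":0,"ay":0,"az":0,"dx":0,"dy":1,"dz":30,"claw":80},
    {"ax":0,"ay":0,"az":0,"dx":0,"dy":0,"dz":35,"claw":80},
    {"ax":0,"ay":0,"az":0,"dx":0,"dy":0,"dz":30,"claw":80},
    {"ax":0,"ay":0,"az":0,"dx":0,"dy":0,"dz":20,"claw":80},
    {"ax":0,"ay":0,"az":0,"dx":0,"dy":0,"dz":12,"claw":80},
    {"ax":0,"ay":0,"az":0,"dx":0,"dy":0,"dz":1.5,"claw":75},
    {"ax":0,"ay":0,"az":0,"dx":0,"dy":0,"dz":0,"claw":66},
    {"ax":0,"ay":0,"az":0,"dx":0,"dy":0,"dz":0,"claw":60},
    {"ax":0,"ay":0,"az":0,"dx":0,"dy":0,"dz":0,"claw":57},
    {"ax":0,"ay":0,"az":0,"dx":0,"dy":0,"dz":0,"claw":50},
    {"ax":0,"ay":0,"az":0,"dx":0,"dy":0,"dz":0,"claw":40},
    {"ax":0,"ay":0,"az":0,"dx":0,"dy":0,"dz":0,"claw":40},
    {"ax":0,"ay":0,"az":0,"dx":0,"dy":0,"dz":0,"claw":40},
  ],
)

```text
time_s: 9.35
tcp_pos: [0.4799, 0.3465, 0.0396]
ee_rot: [[1.0, 0.0, 0.002], [0.0, -1.0, 0.002], [0.002, -0.002, -1.0]]
wrist_force: [-1.1, 1.4, 5.9]
gripper_width: 0.643
gripper_force: 30.0
```

>>> play_rows(
  steps=[
    {"ax":0,"ay":0,"az":0,"dx":0,"dy":0,"dz":-5,"claw":40},
    {"ax":0,"ay":0,"az":0,"dx":0,"dy":0,"dz":-20,"claw":40},
    {"ax":0,"ay":0,"az":0,"dx":0,"dy":0,"dz":-35,"claw":40},
    {"ax":0,"ay":0,"az":0,"dx":0,"dy":0,"dz":-35,"claw":40},
    {"ax":0,"ay":0,"az":0,"dx":0,"dy":10,"dz":-20,"claw":40},
    {"ax":0,"ay":0,"az":0,"dx":-1.5,"dy":25,"dz":-5,"claw":40},
    {"ax":0,"ay":0,"az":0,"dx":-2,"dy":40,"dz":0,"claw":40},
    {"ax":0,"ay":0,"az":0,"dx":-2,"dy":40,"dz":0,"claw":40},
    {"ax":0,"ay":0,"az":0,"dx":-2,"dy":40,"dz":0,"claw":40},
    {"ax":0,"ay":0,"az":0,"dx":-2,"dy":40,"dz":0,"claw":40},
    {"ax":0,"ay":0,"az":0,"dx":-2,"dy":40,"dz":0,"claw":40},
    {"ax":0,"ay":0,"az":0,"dx":-2,"dy":40,"dz":0,"claw":40},
    {"ax":0,"ay":0,"az":0,"dx":0,"dy":30,"dz":0,"claw":40},
    {"ax":0,"ay":0,"az":0,"dx":0,"dy":16.5,"dz":0,"claw":40},
    {"ax":0,"ay":0,"az":0,"dx":0,"dy":0,"dz":0,"claw":40},
    {"ax":0,"ay":0,"az":0,"dx":0,"dy":0,"dz":0,"claw":40},
    {"ax":0,"ay":0,"az":0,"dx":0,"dy":0,"dz":0,"claw":40},
  ],
)

```text
time_s: 11.05
tcp_pos: [0.4655, 0.0246, 0.1583]
ee_rot: [[1.0, 0.0, -0.001], [0.0, -1.0, -0.0], [-0.001, 0.0, -1.0]]
wrist_force: [0.7, 0.1, -1.2]
gripper_width: 0.645
gripper_force: 30.0
```

```bash
python3 - <<'E'
from h import *
a=capture("wrist"); b=capture("scene")
cv2.imwrite("pics/w2.png",np.hstack([cv2.resize(a["frame"],(400,300)),cv2.resize(b["frame"][150:350,200:467],(400,300))]))
print(sense()["tcp_pos"],sense()["wrist_force"],a["xyz"])
E
```

```text
[0.46555882 0.02484927 0.15832662] [-0.64481807  0.29928739 -2.17339638] [0.53215063 0.02456489 0.30571463]
```

View pics/w2.png

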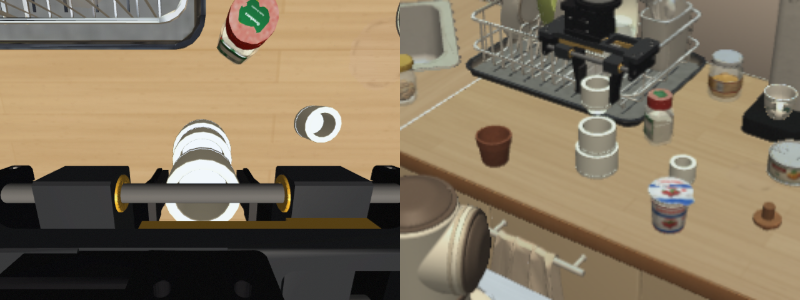

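The third jar hangs upright above the two-jar tower (597,145 in the scene crop). I'm lowering it.

>>> play_rows(
  steps=[
    {"ax":0,"ay":0,"az":0,"dx":0.3,"dy":0,"dz":10,"claw":40},
    {"ax":0,"ay":0,"az":0,"dx":0,"dy":0,"dz":12,"claw":40},
    {"ax":0,"ay":0,"az":0,"dx":0,"dy":0,"dz":8,"claw":40},
    {"ax":0,"ay":0,"az":0,"dx":0,"dy":0,"dz":6,"claw":40},
    {"ax":0,"ay":0,"az":0,"dx":0,"dy":0,"dz":4,"claw":40},
    {"ax":0,"ay":0,"az":0,"dx":0,"dy":0,"dz":2,"claw":40},
    {"ax":0,"ay":0,"az":0,"dx":0,"dy":0,"dz":1.5,"claw":40},
    {"ax":0,"ay":0,"az":0,"dx":0,"dy":0,"dz":0.7,"claw":40},
    {"ax":0,"ay":0,"az":0,"dx":0,"dy":0,"dz":0.7,"claw":40},
    {"ax":0,"ay":0,"az":0,"dx":0,"dy":0,"dz":0,"claw":40},
    {"ax":0,"ay":0,"az":0,"dx":0,"dy":0,"dz":0,"claw":40},
  ],
)

```text
time_s: 12.25
tcp_pos: [0.466, 0.0241, 0.1137]
ee_rot: [[1.0, -0.001, 0.0], [-0.001, -1.0, 0.0], [0.0, -0.0, -1.0]]
wrist_force: [-0.1, -0.3, -1.7]
gripper_width: 0.642
gripper_force: 30.0
```

>>> play_rows(
  steps=[
    {"ax":0,"ay":0,"az":0,"dx":0,"dy":0,"dz":0.7,"claw":40},
    {"ax":0,"ay":0,"az":0,"dx":0,"dy":0,"dz":0.5,"claw":40},
    {"ax":0,"ay":0,"az":0,"dx":0,"dy":0,"dz":0,"claw":40},
    {"ax":0,"ay":0,"az":0,"dx":0,"dy":0,"dz":0,"claw":40},
    {"ax":0,"ay":0,"az":0,"dx":0,"dy":0,"dz":0,"claw":40},
  ],
)

```text
time_s: 12.75
tcp_pos: [0.466, 0.0241, 0.1126]
ee_rot: [[1.0, -0.001, 0.0], [-0.001, -1.0, 0.0], [0.0, -0.0, -1.0]]
wrist_force: [-1.1, -0.5, 2.4]
gripper_width: 0.647
gripper_force: 30.0
```

>>> play_rows(
  steps=[
    {"ax":0,"ay":0,"az":0,"dx":0,"dy":0,"dz":0.3,"claw":40},
    {"ax":0,"ay":0,"az":0,"dx":0,"dy":0,"dz":0,"claw":55},
    {"ax":0,"ay":0,"az":0,"dx":0,"dy":0,"dz":0,"claw":57},
    {"ax":0,"ay":0,"az":0,"dx":0,"dy":0,"dz":0,"claw":60},
    {"ax":0,"ay":0,"az":0,"dx":0,"dy":0,"dz":0,"claw":68},
    {"ax":0,"ay":0,"az":0,"dx":0,"dy":0,"dz":0,"claw":76},
    {"ax":0,"ay":0,"az":0,"dx":0,"dy":0,"dz":0,"claw":76},
    {"ax":0,"ay":0,"az":0,"dx":0,"dy":0,"dz":-10,"claw":76},
    {"ax":0,"ay":0,"az":0,"dx":0,"dy":0,"dz":-30,"claw":76},
    {"ax":0,"ay":0,"az":0,"dx":0,"dy":0,"dz":-20,"claw":76},
    {"ax":0,"ay":0,"az":0,"dx":7,"dy":20,"dz":0,"claw":76},
    {"ax":0,"ay":0,"az":0,"dx":7,"dy":40,"dz":0,"claw":76},
    {"ax":0,"ay":0,"az":0,"dx":10,"dy":40,"dz":0,"claw":76},
    {"ax":0,"ay":0,"az":0,"dx":10,"dy":35,"dz":0,"claw":76},
    {"ax":0,"ay":0,"az":0,"dx":0,"dy":15.5,"dz":0,"claw":76},
    {"ax":0,"ay":0,"az":0,"dx":0,"dy":0,"dz":0,"claw":76},
    {"ax":0,"ay":0,"az":0,"dx":0,"dy":0,"dz":0,"claw":76},
  ],
)

```text
time_s: 14.45
tcp_pos: [0.4997, -0.1265, 0.1724]
ee_rot: [[1.0, -0.001, 0.0], [-0.001, -1.0, 0.0], [0.0, -0.0, -1.0]]
wrist_force: [-0.7, 0.4, -0.8]
gripper_width: 0.874
gripper_force: 0.0
```

```bash
python3 - <<'E'
from h import *
c=capture("top"); W=cloud(c); 
for h in (.045,.087,.125): print("tower",h,rim(W,352,240,28,h,0,.005))
print(sense()["tcp_pos"],sense()["ee_rot"][0])
E
```

```text
tower 0.045 (85, array([0.4648, 0.0354]), 0.0357, array([0.4655, 0.0236, 0.0362]), np.float64(0.0444))
tower 0.087 (87, array([0.464 , 0.0401]), 0.0277, array([0.4644, 0.0311, 0.0239]), np.float64(0.0864))
tower 0.125 (64, array([0.4625, 0.0423]), 0.0192, array([0.4631, 0.0364, 0.0139]), np.float64(0.1241))
[ 0.49972687 -0.12605343  0.17238119] [ 9.99999858e-01 -4.19555026e-04  3.30012758e-04]
```

>>> play_rows(
  steps=[
    {"ax":0,"ay":0,"az":0,"dx":0,"dy":0,"dz":30,"claw":76},
    {"ax":0,"ay":0,"az":0,"dx":0,"dy":0,"dz":40,"claw":70},
    {"ax":0,"ay":0,"az":0,"dx":0,"dy":0,"dz":30,"claw":66},
    {"ax":0,"ay":0,"az":0,"dx":0,"dy":0,"dz":20,"claw":66},
    {"ax":0,"ay":0,"az":0,"dx":0,"dy":0,"dz":12,"claw":66},
    {"ax":0,"ay":0,"az":0,"dx":0,"dy":0,"dz":4,"claw":66},
    {"ax":0,"ay":0,"az":0,"dx":0,"dy":0,"dz":0,"claw":56},
    {"ax":0,"ay":0,"az":0,"dx":0,"dy":0,"dz":0,"claw":50},
    {"ax":0,"ay":0,"az":0,"dx":0,"dy":0,"dz":0,"claw":47},
    {"ax":0,"ay":0,"az":0,"dx":0,"dy":0,"dz":0,"claw":40},
    {"ax":0,"ay":0,"az":0,"dx":0,"dy":0,"dz":0,"claw":30},
    {"ax":0,"ay":0,"az":0,"dx":0,"dy":0,"dz":0,"claw":30},
    {"ax":0,"ay":0,"az":0,"dx":0,"dy":0,"dz":0,"claw":30},
  ],
)

```text
time_s: 15.8
tcp_pos: [0.5003, -0.1264, 0.0369]
ee_rot: [[1.0, -0.0, 0.001], [-0.0, -1.0, -0.0], [0.001, 0.0, -1.0]]
wrist_force: [-1.2, 1.4, 5.9]
gripper_width: 0.515
gripper_force: 30.0
```

>>> play_rows(
  steps=[
    {"ax":0,"ay":0,"az":0,"dx":0,"dy":0,"dz":-5,"claw":30},
    {"ax":0,"ay":0,"az":0,"dx":0,"dy":0,"dz":-20,"claw":30},
    {"ax":0,"ay":0,"az":0,"dx":0,"dy":0,"dz":-35,"claw":30},
    {"ax":0,"ay":0,"az":0,"dx":0,"dy":0,"dz":-40,"claw":30},
    {"ax":0,"ay":0,"az":0,"dx":0,"dy":0,"dz":-35,"claw":30},
    {"ax":0,"ay":0,"az":0,"dx":0,"dy":-10,"dz":-15,"claw":30},
    {"ax":0,"ay":0,"az":0,"dx":-8,"dy":-30,"dz":0,"claw":30},
    {"ax":0,"ay":0,"az":0,"dx":-9,"dy":-35,"dz":0,"claw":30},
    {"ax":0,"ay":0,"az":0,"dx":-9,"dy":-35,"dz":0,"claw":30},
    {"ax":0,"ay":0,"az":0,"dx":-9,"dy":-30,"dz":0,"claw":30},
    {"ax":0,"ay":0,"az":0,"dx":0,"dy":-11,"dz":0,"claw":30},
    {"ax":0,"ay":0,"az":0,"dx":0,"dy":0,"dz":0,"claw":30},
    {"ax":0,"ay":0,"az":0,"dx":0,"dy":0,"dz":0,"claw":30},
    {"ax":0,"ay":0,"az":0,"dx":0,"dy":0,"dz":0,"claw":30},
  ],
)

```text
time_s: 17.2
tcp_pos: [0.465, 0.0237, 0.1858]
ee_rot: [[1.0, -0.002, -0.001], [-0.002, -1.0, -0.0], [-0.001, 0.0, -1.0]]
wrist_force: [1.4, 0.6, -1.0]
gripper_width: 0.51
gripper_force: 30.0
```

```bash
python3 - <<'E'
from h import *
a=capture("wrist"); b=capture("scene"); W=cloud(a)
Q=W[240:480].reshape(-1,3); Q=W.reshape(-1,3)
m=abs(Q[:,0]-.465)<.06; m&=abs(Q[:,1]-.025)<.06
for h in(.045,.087,.125,.2):
    k=m&(abs(Q[:,2]-h)<.004); P=Q[k]; print(h,k.sum(),np.round(cv2.minEnclosingCircle(P[:,:2].astype(np.float32)),4) if 0 else (P[:,:2].min(0),P[:,:2].max(0)) if k.sum() else None)
cv2.imwrite("pics/w3.png",np.hstack([cv2.resize(a["frame"],(400,300)),cv2.resize(b["frame"][150:350,200:467],(400,300))]))
print(sense()["tcp_pos"],sense()["wrist_force"])
E
```

```text
0.045 707 (array([ 0.46304894, -0.01144503]), array([0.5030794 , 0.06291004]))
0.087 944 (array([ 0.4579149, -0.0073372]), array([0.49828586, 0.05788622]))
0.125 1410 (array([ 0.45879099, -0.00369488]), array([0.49310797, 0.05164357]))
0.2 1527 (array([ 0.44391887, -0.00894513]), array([0.48765847, 0.05631573]))
[0.4650025  0.02370139 0.18587157] [-0.1359844   0.03485315 -2.07567938]
```

View pics/w3.png

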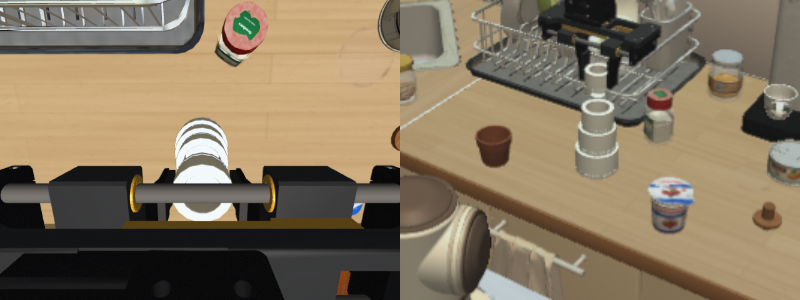

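The smallest jar hangs upright above the three-jar tower (597,137 in the crop).

>>> play_rows(
  steps=[
    {"ax":0,"ay":0,"az":0,"dx":0.3,"dy":-0.3,"dz":8,"claw":30},
    {"ax":0,"ay":0,"az":0,"dx":0,"dy":0,"dz":10,"claw":30},
    {"ax":0,"ay":0,"az":0,"dx":0,"dy":0,"dz":7,"claw":30},
    {"ax":0,"ay":0,"az":0,"dx":0,"dy":0,"dz":5,"claw":30},
    {"ax":0,"ay":0,"az":0,"dx":0,"dy":0,"dz":3,"claw":30},
    {"ax":0,"ay":0,"az":0,"dx":0,"dy":0,"dz":2,"claw":30},
    {"ax":0,"ay":0,"az":0,"dx":0,"dy":0,"dz":1,"claw":30},
    {"ax":0,"ay":0,"az":0,"dx":0,"dy":0,"dz":0.7,"claw":30},
    {"ax":0,"ay":0,"az":0,"dx":0,"dy":0,"dz":0,"claw":30},
    {"ax":0,"ay":0,"az":0,"dx":0,"dy":0,"dz":0,"claw":30},
  ],
)

```text
time_s: 18.3
tcp_pos: [0.4653, 0.0249, 0.1495]
ee_rot: [[1.0, -0.001, 0.0], [-0.001, -1.0, 0.0], [0.0, -0.0, -1.0]]
wrist_force: [-0.1, 0.5, -1.6]
gripper_width: 0.508
gripper_force: 30.0
```

>>> play_rows(
  steps=[
    {"ax":0,"ay":0,"az":0,"dx":0,"dy":0.3,"dz":0.7,"claw":30},
    {"ax":0,"ay":0,"az":0,"dx":0,"dy":0,"dz":0.6,"claw":30},
    {"ax":0,"ay":0,"az":0,"dx":0,"dy":0,"dz":0.3,"claw":30},
    {"ax":0,"ay":0,"az":0,"dx":0,"dy":0,"dz":0,"claw":30},
    {"ax":0,"ay":0,"az":0,"dx":0,"dy":0,"dz":0,"claw":30},
    {"ax":0,"ay":0,"az":0,"dx":0,"dy":0,"dz":0,"claw":30},
  ],
)

```text
time_s: 18.9
tcp_pos: [0.4652, 0.0246, 0.1479]
ee_rot: [[1.0, -0.001, 0.0], [-0.001, -1.0, -0.0], [0.0, 0.0, -1.0]]
wrist_force: [-0.8, 0.1, 2.0]
gripper_width: 0.513
gripper_force: 30.0
```

>>> play_rows(
  steps=[
    {"ax":0,"ay":0,"az":0,"dx":0,"dy":0,"dz":0.3,"claw":30},
    {"ax":0,"ay":0,"az":0,"dx":0,"dy":0,"dz":0,"claw":45},
    {"ax":0,"ay":0,"az":0,"dx":0,"dy":0,"dz":0,"claw":48},
    {"ax":0,"ay":0,"az":0,"dx":0,"dy":0,"dz":0,"claw":52},
    {"ax":0,"ay":0,"az":0,"dx":0,"dy":0,"dz":0,"claw":60},
    {"ax":0,"ay":0,"az":0,"dx":0,"dy":0,"dz":0,"claw":68},
    {"ax":0,"ay":0,"az":0,"dx":0,"dy":0,"dz":0,"claw":68},
    {"ax":0,"ay":0,"az":0,"dx":0,"dy":0,"dz":-10,"claw":68},
    {"ax":0,"ay":0,"az":0,"dx":0,"dy":0,"dz":-25,"claw":68},
    {"ax":0,"ay":0,"az":0,"dx":0,"dy":0,"dz":-25,"claw":68},
    {"ax":0,"ay":0,"az":0,"dx":0.5,"dy":20,"dz":0,"claw":60},
    {"ax":0,"ay":0,"az":0,"dx":1,"dy":42,"dz":0,"claw":50},
    {"ax":0,"ay":0,"az":0,"dx":1,"dy":42,"dz":0,"claw":44},
    {"ax":0,"ay":0,"az":0,"dx":1,"dy":42,"dz":0,"claw":44},
    {"ax":0,"ay":0,"az":0,"dx":1,"dy":42,"dz":0,"claw":44},
    {"ax":0,"ay":0,"az":0,"dx":1,"dy":42,"dz":0,"claw":44},
    {"ax":0,"ay":0,"az":0,"dx":1,"dy":42,"dz":0,"claw":44},
    {"ax":0,"ay":0,"az":0,"dx":0,"dy":32,"dz":0,"claw":44},
    {"ax":0,"ay":0,"az":0,"dx":0,"dy":15.5,"dz":0,"claw":44},
    {"ax":0,"ay":0,"az":0,"dx":0,"dy":0,"dz":0,"claw":44},
  ],
)

```text
time_s: 20.9
tcp_pos: [0.4714, -0.2964, 0.2076]
ee_rot: [[1.0, -0.003, 0.0], [-0.003, -1.0, -0.0], [0.0, 0.0, -1.0]]
wrist_force: [-0.0, 0.3, -0.2]
gripper_width: 0.504
gripper_force: 0.0
```

```bash
python3 - <<'E'
from h import *
c=capture("top"); W=cloud(c); cv2.imwrite("pics/t4.png",cv2.resize(c["frame"][160:310,240:540],(800,400)))
for h in (.045,.087,.125,.159): print("tower",h,rim(W,352,238,30,h,0,.005))
c=capture("wrist");W=cloud(c); Q=W.reshape(-1,3); m=(abs(Q[:,0]-.472)<.05)&(abs(Q[:,1]+.295)<.05)
for h in(.02,.044):
    P=Q[m&(abs(Q[:,2]-h)<.003)]; print(h,len(P),P[:,:2].min(0) if len(P) else 0,P[:,:2].max(0) if len(P) else 0)
print(sense()["tcp_pos"],sense()["ee_rot"][0])
E
```

```text
tower 0.045 (136, array([0.4652, 0.0248]), 0.038, array([0.4657, 0.0241, 0.0357]), np.float64(0.0444))
tower 0.087 (139, array([0.465 , 0.0244]), 0.0328, array([0.4655, 0.0235, 0.0306]), np.float64(0.0867))
tower 0.125 (183, array([0.4644, 0.0236]), 0.0279, array([0.4604, 0.0257, 0.0208]), np.float64(0.1253))
tower 0.159 (235, array([0.4652, 0.0237]), 0.0229, array([0.4648, 0.024 , 0.0192]), np.float64(0.1583))
0.02 1120 [ 0.45100112 -0.31599155] [ 0.49576885 -0.27162283]
0.044 314 [ 0.46380494 -0.30304808] [ 0.48268661 -0.28482749]
[ 0.47138089 -0.29447666  0.20759018] [ 9.99999659e-01 -8.24684699e-04 -4.82343011e-05]
```

View pics/t4.png

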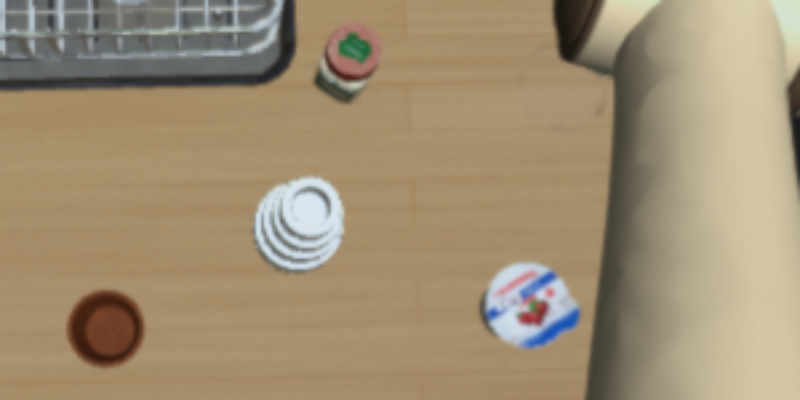

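All four jars are seated concentric (top at 308,208), and the bystanders look untouched. Next is the lid.

>>> play_rows(
  steps=[
    {"ax":0,"ay":0,"az":0,"dx":0.8,"dy":0.3,"dz":30,"claw":44},
    {"ax":0,"ay":0,"az":0,"dx":0,"dy":0,"dz":40,"claw":44},
    {"ax":0,"ay":0,"az":0,"dx":0,"dy":0,"dz":40,"claw":40},
    {"ax":0,"ay":0,"az":0,"dx":0,"dy":0,"dz":30,"claw":40},
    {"ax":0,"ay":0,"az":0,"dx":0,"dy":0,"dz":18,"claw":40},
    {"ax":0,"ay":0,"az":0,"dx":0,"dy":0,"dz":8,"claw":40},
    {"ax":0,"ay":0,"az":0,"dx":0,"dy":0,"dz":3,"claw":36},
    {"ax":0,"ay":0,"az":0,"dx":0,"dy":0,"dz":0,"claw":30},
    {"ax":0,"ay":0,"az":0,"dx":0,"dy":0,"dz":0,"claw":24},
    {"ax":0,"ay":0,"az":0,"dx":0,"dy":0,"dz":0,"claw":21},
    {"ax":0,"ay":0,"az":0,"dx":0,"dy":0,"dz":0,"claw":15},
    {"ax":0,"ay":0,"az":0,"dx":0,"dy":0,"dz":0,"claw":5},
    {"ax":0,"ay":0,"az":0,"dx":0,"dy":0,"dz":0,"claw":5},
    {"ax":0,"ay":0,"az":0,"dx":0,"dy":0,"dz":0,"claw":5},
  ],
)

```text
time_s: 22.4
tcp_pos: [0.4728, -0.2954, 0.0392]
ee_rot: [[1.0, -0.0, 0.001], [-0.0, -1.0, -0.001], [0.001, 0.001, -1.0]]
wrist_force: [0.1, 1.5, 4.7]
gripper_width: 0.218
gripper_force: 30.0
```

>>> play_rows(
  steps=[
    {"ax":0,"ay":0,"az":0,"dx":0,"dy":0,"dz":-5,"claw":5},
    {"ax":0,"ay":0,"az":0,"dx":0,"dy":0,"dz":-20,"claw":5},
    {"ax":0,"ay":0,"az":0,"dx":0,"dy":0,"dz":-35,"claw":5},
    {"ax":0,"ay":0,"az":0,"dx":0,"dy":0,"dz":-40,"claw":5},
    {"ax":0,"ay":0,"az":0,"dx":0,"dy":0,"dz":-40,"claw":5},
    {"ax":0,"ay":0,"az":0,"dx":0,"dy":-10,"dz":-30,"claw":5},
    {"ax":0,"ay":0,"az":0,"dx":-1,"dy":-25,"dz":-15,"claw":5},
    {"ax":0,"ay":0,"az":0,"dx":-1,"dy":-40,"dz":0,"claw":5},
    {"ax":0,"ay":0,"az":0,"dx":-1,"dy":-40,"dz":0,"claw":5},
    {"ax":0,"ay":0,"az":0,"dx":-1,"dy":-40,"dz":0,"claw":5},
    {"ax":0,"ay":0,"az":0,"dx":-1,"dy":-40,"dz":0,"claw":5},
    {"ax":0,"ay":0,"az":0,"dx":-1,"dy":-40,"dz":0,"claw":5},
    {"ax":0,"ay":0,"az":0,"dx":-1,"dy":-40,"dz":0,"claw":5},
    {"ax":0,"ay":0,"az":0,"dx":0,"dy":-30,"dz":0,"claw":5},
    {"ax":0,"ay":0,"az":0,"dx":0,"dy":-14.5,"dz":0,"claw":5},
    {"ax":0,"ay":0,"az":0,"dx":0,"dy":0,"dz":0,"claw":5},
    {"ax":0,"ay":0,"az":0,"dx":0,"dy":0,"dz":0,"claw":5},
    {"ax":0,"ay":0,"az":0,"dx":0,"dy":0,"dz":0,"claw":5},
  ],
)

```text
time_s: 24.2
tcp_pos: [0.4652, 0.0236, 0.2232]
ee_rot: [[1.0, -0.002, -0.001], [-0.002, -1.0, -0.0], [-0.001, 0.0, -1.0]]
wrist_force: [-0.2, 0.3, -0.3]
gripper_width: 0.215
gripper_force: 29.9
```

```bash
python3 - <<'E'
from h import *
a=capture("wrist"); b=capture("scene"); W=cloud(a); Q=W.reshape(-1,3)
m=(abs(Q[:,0]-.465)<.06)&(abs(Q[:,1]-.025)<.06)
for h in(.125,.159,.2):
    P=Q[m&(abs(Q[:,2]-h)<.003)]; print(h,len(P),P[:,:2].min(0) if len(P) else 0,P[:,:2].max(0) if len(P) else 0)
cv2.imwrite("pics/w4.png",np.hstack([cv2.resize(a["frame"],(400,300)),cv2.resize(b["frame"][150:350,200:467],(400,300))]))
print(sense()["tcp_pos"],sense()["wrist_force"])
E
```

```text
0.125 739 [ 0.4566898  -0.00283959] [0.49269198 0.05187606]
0.159 826 [0.46602701 0.00264487] [0.48821696 0.0476022 ]
0.2 821 [0.46500853 0.00190351] [0.48791057 0.04659675]
[0.4653661  0.02344274 0.22336417] [ 0.85106176  0.33058379 -0.87127195]
```

View pics/w4.png

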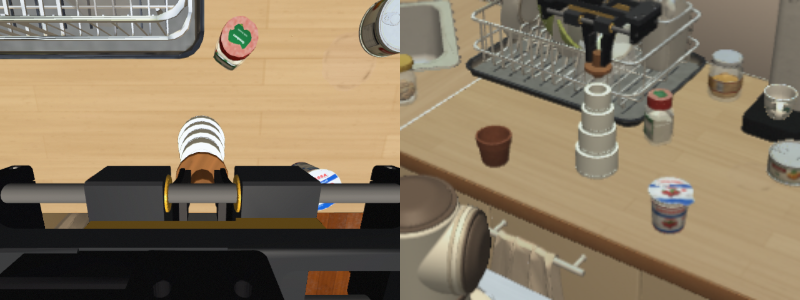

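The lid hangs level over the tower, 0.8 mm off in y, which I'll correct while lowering.

>>> play_rows(
  steps=[
    {"ax":0,"ay":0,"az":0,"dx":0.2,"dy":-0.7,"dz":8,"claw":5},
    {"ax":0,"ay":0,"az":0,"dx":0,"dy":0,"dz":10,"claw":5},
    {"ax":0,"ay":0,"az":0,"dx":0,"dy":0,"dz":7,"claw":5},
    {"ax":0,"ay":0,"az":0,"dx":0,"dy":0,"dz":4,"claw":5},
    {"ax":0,"ay":0,"az":0,"dx":0,"dy":0,"dz":3,"claw":5},
    {"ax":0,"ay":0,"az":0,"dx":0,"dy":0,"dz":2,"claw":5},
    {"ax":0,"ay":0,"az":0,"dx":0,"dy":0,"dz":1,"claw":5},
    {"ax":0,"ay":0,"az":0,"dx":0,"dy":0,"dz":0.7,"claw":5},
    {"ax":0,"ay":0,"az":0,"dx":0,"dy":0,"dz":0,"claw":5},
    {"ax":0,"ay":0,"az":0,"dx":0,"dy":0,"dz":0,"claw":5},
  ],
)

```text
time_s: 25.3
tcp_pos: [0.4658, 0.025, 0.1879]
ee_rot: [[1.0, -0.001, 0.0], [-0.001, -1.0, 0.0], [0.0, -0.0, -1.0]]
wrist_force: [-0.2, -0.1, -0.3]
gripper_width: 0.221
gripper_force: 29.9
```

>>> play_rows(
  steps=[
    {"ax":0,"ay":0,"az":0,"dx":0,"dy":0.5,"dz":0.7,"claw":5},
    {"ax":0,"ay":0,"az":0,"dx":0,"dy":0,"dz":0.6,"claw":5},
    {"ax":0,"ay":0,"az":0,"dx":0,"dy":0,"dz":0.4,"claw":5},
    {"ax":0,"ay":0,"az":0,"dx":0,"dy":0,"dz":0,"claw":5},
    {"ax":0,"ay":0,"az":0,"dx":0,"dy":0,"dz":0,"claw":5},
    {"ax":0,"ay":0,"az":0,"dx":0,"dy":0,"dz":0,"claw":5},
  ],
)

```text
time_s: 25.9
tcp_pos: [0.4659, 0.0245, 0.1864]
ee_rot: [[1.0, -0.001, 0.001], [-0.001, -1.0, -0.0], [0.001, 0.0, -1.0]]
wrist_force: [-1.2, 0.1, 3.1]
gripper_width: 0.218
gripper_force: 29.9
```

>>> play_rows(
  steps=[
    {"ax":0,"ay":0,"az":0,"dx":0,"dy":0,"dz":0,"claw":19},
    {"ax":0,"ay":0,"az":0,"dx":0,"dy":0,"dz":0,"claw":21},
    {"ax":0,"ay":0,"az":0,"dx":0,"dy":0,"dz":0,"claw":25},
    {"ax":0,"ay":0,"az":0,"dx":0,"dy":0,"dz":0,"claw":32},
    {"ax":0,"ay":0,"az":0,"dx":0,"dy":0,"dz":0,"claw":40},
    {"ax":0,"ay":0,"az":0,"dx":0,"dy":0,"dz":0,"claw":40},
    {"ax":0,"ay":0,"az":0,"dx":0,"dy":0,"dz":-10,"claw":40},
    {"ax":0,"ay":0,"az":0,"dx":0,"dy":0,"dz":-30,"claw":40},
    {"ax":0,"ay":0,"az":0,"dx":0,"dy":0,"dz":-30,"claw":40},
    {"ax":0,"ay":0,"az":0,"dx":0,"dy":-20,"dz":0,"claw":40},
    {"ax":0,"ay":0,"az":0,"dx":0,"dy":-40,"dz":0,"claw":40},
    {"ax":0,"ay":0,"az":0,"dx":0,"dy":-40,"dz":0,"claw":40},
    {"ax":0,"ay":0,"az":0,"dx":0,"dy":-40,"dz":0,"claw":40},
    {"ax":0,"ay":0,"az":0,"dx":0,"dy":-40,"dz":0,"claw":40},
    {"ax":0,"ay":0,"az":0,"dx":0,"dy":-20,"dz":0,"claw":40},
    {"ax":0,"ay":0,"az":0,"dx":0,"dy":0,"dz":0,"claw":40},
    {"ax":0,"ay":0,"az":0,"dx":0,"dy":0,"dz":0,"claw":40},
    {"ax":0,"ay":0,"az":0,"dx":0,"dy":0,"dz":0,"claw":40},
  ],
)

```text
time_s: 27.7
tcp_pos: [0.4657, 0.2236, 0.2564]
ee_rot: [[1.0, -0.001, 0.0], [-0.001, -1.0, -0.0], [0.0, 0.0, -1.0]]
wrist_force: [0.9, 0.3, 0.3]
gripper_width: 0.463
gripper_force: 0.0
```

```bash
python3 - <<'E'
from h import *
c=capture("top"); W=cloud(c); b=capture("scene")
for h in (.045,.087,.125,.167,.191): print("tower",h,rim(W,352,236,32,h,0,.005))
cv2.imwrite("pics/f.png",np.hstack([cv2.resize(c["frame"][160:310,240:440],(400,300)),cv2.resize(b["frame"][150:350,200:467],(400,300))]))
E
```

```text
tower 0.045 (133, array([0.4649, 0.0247]), 0.038, array([0.4655, 0.0242, 0.0357]), np.float64(0.0442))
tower 0.087 (141, array([0.465 , 0.0243]), 0.0328, array([0.4656, 0.0234, 0.0307]), np.float64(0.0867))
tower 0.125 (128, array([0.4647, 0.0234]), 0.0278, array([0.4655, 0.0232, 0.0257]), np.float64(0.1244))
tower 0.167 (309, array([0.4653, 0.024 ]), 0.0229, array([0.4654, 0.0238, 0.0177]), np.float64(0.1666))
tower 0.191 (79, array([0.4653, 0.0236]), 0.01, array([0.465 , 0.0239, 0.007 ]), np.float64(0.1903))
```

View pics/f.png

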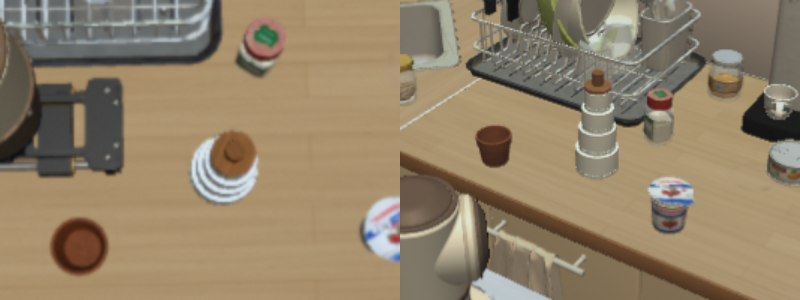

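The tower is complete and straight (scene crop 597,125), with the lid level on top and the arm well clear.

```bash
python3 -c "
from station import *
print(finish_job())"
```

```text
the job is handed in; nothing more can be done
None
```

The job is handed in: all four jars and the lid are stacked, each centred on the one below to within about 1.5 mm and at seated height within about 1 mm by camera, the large jar unmoved and the bystanders untouched; the hand-in returned no verdict.

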